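# Rock a timber block into a drilling jig

### The arm

A 6-joint arm with a two-finger parallel gripper is mounted at the origin on the work surface; the furniture and walls round the work are solid. World frame = base frame: x ahead of the robot, y to its left, z up, the work surface at z = 0. Lengths are in mm, angles in rad, forces in N, time in s.
With the tool pointing down it reaches from about 275 to 1000 mm from the base axis. Payload 8.4 kg.
Tool frame: the origin (TCP) lies on the centre line of the jaws, within the pads' length; the fingertips stand 17 mm ahead of it and the grasp point (between the pads) lies 2 mm behind it; z points along the fingers, y is the line along which they close (so a half turn about z gives the same grasp; the last joint's range is limited). The gripper opens to 85 mm and grips with 20 to 120 N. Pads are 22 mm wide; open, the fingers measure 114 mm over their backs; the gripper's body (76 mm by 85 mm) begins 54 mm behind the grasp point. The pads swing forward as they close: fully open they stand 13 mm farther back than shut.
Start: joints at [1.263, 0.353, 1.633, -0, 1.155, -0.002], TCP at [188.159, 596.007, 248.281] pointing down, gripper open.
Joint ranges: [-2.63, 2.63], [-0.92, 2.1], [0.06, 2.66], [-1.3, 4.44], [0, 2.69], [-3.02, 3.02]. Speed limits (rad/s): [2.22, 2.22, 2.79, 3.14, 3.14, 3.14].

### API

Orientations are given as a 3x3 rotation matrix whose columns are the frame's x, y, z axes.
In Python, from cell import sense, get_image, camera_params, job_done gives the robot as it stands.
- The arm moves only by the tool send_rows, never from a script. Its arguments are lists of equal length, an entry for each row: "turn": the turn, a rotation vector about the tool's x, y, z in rad, a list of three; "slide": the shift along the tool's x, y, z in mm, a list of three; "fingers": the opening in per cent of the stroke, from 0 (shut) to 100 (fully open). In form: {"turn": [[rx, ry, rz], ...], "slide": [[tx, ty, tz], ...], "fingers": [fingers, ...]}. A call has 1 to 12 rows; each row is the pose to reach, as a shift and turn from the pose commanded when the call began, along the tool's axes at that moment; what a row does not reach only later rows make up. A row lasts 1/12 s, in which the tool goes at most 41.7 mm and 7.16 degrees, less where a joint would pass 70% of its speed; a pose out of reach is approached as far as the arm can. A call with a gripper value outside its range is refused whole. The fingers move at their own pace and stop on an object; the grip force is fixed at half the most. Time passes only in rows, so rows that repeat a pose let the fingers close. It gives the time, the measured TCP pose, the force, the opening and the grip force at its end, in the units of the state.
- sense(): the state, without advancing time (a new reading comes with each control period).
- get_image(name): name is "side" or "top"; returns the picture (400x640x3 uint8, red, green, blue); there is no depth.
- camera_params(name): a dict with "mtx" (3x3 intrinsics, pixels), "pose" (4x4, takes a point from camera to world coordinates). Camera axes: x right, y up, looking along -z (the intrinsics and any distortion apply to the point x, -y, -z); pixel columns grow to the right and rows downward; lengths in mm; the calibration is good to about 2 mm. A picture is of the moment at which its call begins. camera_params takes no time and is no camera call.
- job_done(): hands the job in; it is judged then, once.
The state is a dict: "t": time; "qpos": joint angles; "dq": joint speeds; "effort": joint torques, N m; "tool_pos": TCP position; "eef_rot": TCP orientation; "ft_force": force on the tool from outside, world axes, zero at the start; "moment": the same for the moment, N m; "opening": finger opening in mm; "gripper_force": force on a finger pad.
Only numpy, scipy, OpenCV 4.12 (cv2) and the standard library are available. Lean on these libraries where they do the work, as an engineer would, in place of code of your own. Each camera call takes 0.05 s, during which the arm holds its last target. There are 200 camera calls.

### The job

Load the wooden block into the drilling jig on the bench: tip one end of it in under the blue guide plate first, then rock the other end down behind the end stop until the block lies flat on the bottom of the pocket, and let go. Leave the orange bit case and the yellow tape measure where they lie.

Things in the scene. Friction and masses are not known exactly. Their poses are not given: they have to be found in the camera images.
- block_mid (a point): centre of the loose pale timber block, 38 x 110 x 38 mm, 0.08 kg, lying on the bench; ends alike. y along the 110 mm, x across, z up. In the jig it lies along the jig's x, with 12 mm play in length and width. The jig's opening (plate edge to stop) is only 100 mm, so it cannot go down flat; tilted about 20 degrees, low end under the plate, it goes in.
- drill_jig: fixed jig, grey base 186x104 mm. Origin at bench height under pocket's middle; z up, x away from plate. mm: pocket floor z 12, x -61..61, y -25..25. Back wall x -75..-61 and posts (x to -39, |y| 25..41) carry blue plate z 60..68, steel bushing to 72, overhanging to x -39, |y| to 41. End stop x 61..79 and cheeks x 41..79, |y| 25..37, bevelled inside, to z 32. Open for fingers at x -39..41.
- bit_case: bystander: closed drill-bit case, orange lid on black, 70 (x) x 120 (y) x 27 mm, loose; origin at the centre of its underside.
- tape_measure: bystander: yellow tape measure standing on its edge, 40 (x) x 91 (y) x 68 mm, loose; origin at the centre of its underside.

How it is judged:
By the outcome, as a careful person would: the job done as asked, in the order asked, and still so for the second after the job is handed in, with the robot touching nothing.
It also fails if it takes over 42 s, if anything falls off the work surface, if the arm or the gripper's body presses on something with over 40 N, if the wrist force passes 120 N, or if a joint passes its speed limit or range.

## Working session

There is one attempt and no reset: what is moved stays moved. The work goes in short steps, Python scripts to look and compute and a tool call to move; the robot and the scene stay as the last step left them, time stands still between calls to the robot, and variables do not carry over. Pictures are saved under pics/ and viewed, at most 10 in all, crops included, and the job is handed in when it is done.

Besides the shell and the picture viewer there is one more tool, called after "Emit:" by a JSON object that holds its "api" and its "payload". send_rows: Moves the arm, as the interface text tells. Its arguments: {"type":"object","properties":{"turn":{"type":"array"},"slide":{"type":"array"},"fingers":{"type":"array"}},"required":["turn","slide","fingers"]}

```bash
mkdir -p pics; ls; python3 - <<'E'
from cell import *
import cv2
for n in("top","side"):
    cv2.imwrite(f"pics/{n}0.png",get_image(n)[:,:,::-1]); p=camera_params(n); print(n,p)
s=sense();print(s)
E
```

```text
pics
top {'mtx': array([[494.46357078,   0.        , 317.48755573],
       [  0.        , 494.46357078, 209.89556226],
       [  0.        ,   0.        ,   1.        ]]), 'pose': array([[ 5.18743563e-03,  9.81779191e-01, -1.89954498e-01,
         3.03990876e+02],
       [-9.99982833e-01,  5.61053371e-03,  1.68966076e-03,
         1.01865946e+02],
       [ 2.72461988e-03,  1.89942472e-01,  9.81791441e-01,
         1.20999498e+03],
       [ 0.00000000e+00,  0.00000000e+00,  0.00000000e+00,
         1.00000000e+00]])}
side {'mtx': array([[426.07212854,   0.        , 310.68438093],
       [  0.        , 426.07212854, 196.38927632],
       [  0.        ,   0.        ,   1.        ]]), 'pose': array([[-9.99762878e-01,  6.47858407e-03,  2.07897970e-02,
         5.36737763e+02],
       [ 1.29998908e-02, -5.88354933e-01,  8.08498284e-01,
         9.00219342e+02],
       [ 1.74697037e-02,  8.08576836e-01,  5.88131201e-01,
         6.07929837e+02],
       [ 0.00000000e+00,  0.00000000e+00,  0.00000000e+00,
         1.00000000e+00]])}
{'t': 0.1, 'qpos': array([ 1.26259536e+00,  3.53603944e-01,  1.63406208e+00,  2.33191276e-05,
        1.15519837e+00, -2.41146367e-03]), 'dq': array([-0.00046795, -0.00263348, -0.00468381,  0.00079592, -0.00155286,
        0.00020644]), 'effort': array([ 1.57047125e-03, -6.06356621e+01, -3.42818713e+01,  1.60574509e-04,
        4.04134902e-03, -1.66066610e-05]), 'tool_pos': array([188.03021624, 595.61692972, 247.62010022]), 'eef_rot': array([[-9.53606728e-01,  3.01054883e-01, -4.06105674e-04],
       [ 3.01055156e-01,  9.53605967e-01, -1.20534832e-03],
       [ 2.43887965e-05, -1.27168848e-03, -9.99999191e-01]]), 'ft_force': array([-1.01057026, -0.34838256, -0.144565  ]), 'moment': array([-0.03058868,  0.02069992, -0.03889605]), 'gripper_force': 0.0, 'opening': 85.5447377961991}
```

View pics/top0.png

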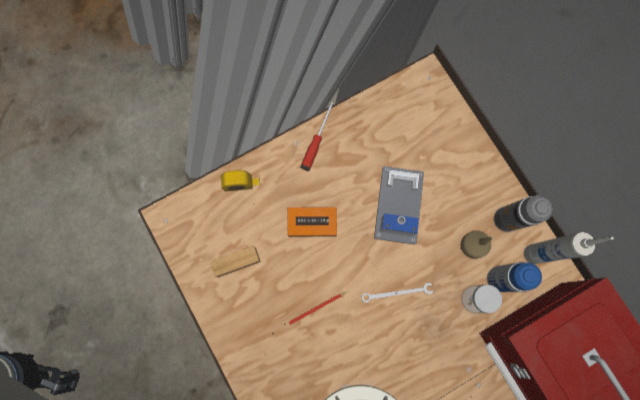

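View pics/side0.png

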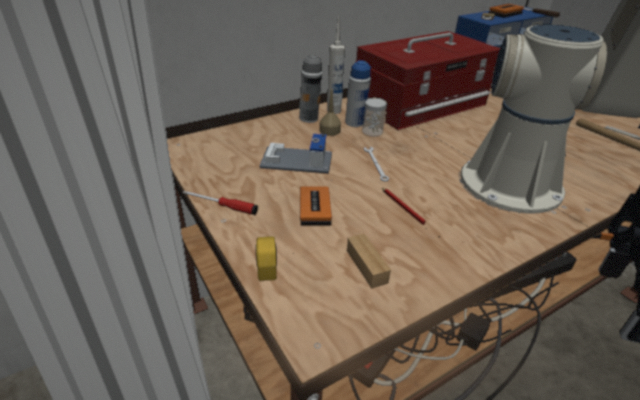

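The top view shows the block at about (235,262) and the jig at about (400,205), with the blue plate at its near end (400,223) and the stop at (404,178). The orange case is at (312,222) and the tape at (238,180). The side view shows the block at (368,260) and the jig at (297,158).

```bash
python3 - <<'E'
import cv2,numpy as np
t=cv2.imread("pics/top0.png");s=cv2.imread("pics/side0.png")
def c(i,x,y,w,h,k): return cv2.resize(i[y:y+h,x:x+w],None,fx=k,fy=k,interpolation=cv2.INTER_CUBIC)
a=np.zeros((600,800,3),np.uint8)
a[:300,:400]=c(t,202,236,66,50,6.0607)[:300,:400]
a[:600,400:]=c(t,368,160,66,100,6.0607)[:600,:400]
a[300:600,:400]=c(s,340,228,66,50,6.0607)[:300,:400]
cv2.imwrite("pics/crop.png",a)
E
```

```text
(no output)
```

View pics/crop.png

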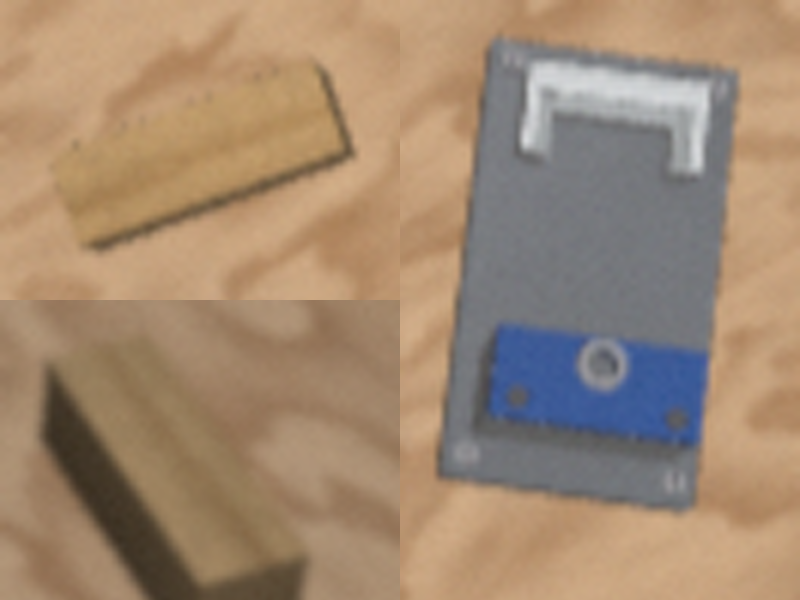

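```bash
cat > geo.py <<'E'
import numpy as np
from scipy.optimize import least_squares
from cell import camera_params
def proj(P,n):
    p=camera_params(n);P=np.asarray(P,float);M=p["pose"]
    c=(P-M[:3,3])@M[:3,:3]
    c=c*[1,-1,-1]; q=c@p["mtx"].T
    return q[:,:2]/q[:,2:]
def place(L,v):
    c,s=np.cos(v[2]),np.sin(v[2])
    return np.c_[L[:,0]*c-L[:,1]*s+v[0],L[:,0]*s+L[:,1]*c+v[1],L[:,2]]
def fit(L,obs,v0):   # obs list of (cam, pts)
    L=np.asarray(L,float)
    f=lambda v:np.concatenate([(proj(place(L[i],v),n)-np.array(px)).ravel() for n,i,px in obs])
    r=least_squares(f,v0,loss="soft_l1");return r.x,r.fun
E
python3 - <<'E'
from geo import *
k=6.0607
# jig
L=[[-39,41,68],[-39,-41,68],[-75,-41,68],[-75,41,68],[79,37,32],[79,-37,32],[41,37,32],[41,-37,32]]
px=np.array([[500,325],[708,350],[697,445],[490,415],[530,62],[710,85],[525,153],[700,173]])
px=(px-[400,0])/k+[368,160]
v,f=fit(L,[("top",range(8),px)],[480,-50,0]);print("jig",v,f.reshape(-1,2).round(1))
print("base corners",((proj(place(np.array([[93,52,12],[93,-52,12],[-93,-52,12],[-93,52,12.]]),v),"top")-[368,160])*k+[400,0]).round())
B=[[-19,55,38],[19,55,38],[19,-55,38],[-19,-55,38]]
px=np.array([[52,166],[318,62],[348,150],[88,244]])/k+[202,236]
# order: left-top=(+x,+y)
v,f=fit(B,[("top",[1,2,3,0],px)],[350,280,0.3]);print("blk",v,f.reshape(-1,2).round(1))
print((proj(place(np.array(B,float),v),"side")-[340,228])*k+[0,300])
# bystanders rough
from scipy.optimize import fsolve
for nm,p,z in(("case",(312,221),27),("tape",(236,180),68)):
    print(nm,fsolve(lambda q:(proj([[q[0],q[1],z]],"top")-p)[0],[400,100]))
E
```

```text
jig [ 550.19737973 -103.1270261     6.14906801] [[-0.1 -0. ]
 [ 0.3  0.6]
 [ 0.5 -0. ]
 [-0.2  0.1]
 [-0.  -0.4]
 [ 0.1 -0.1]
 [-0.9 -0.5]
 [ 0.2  0.3]]
base corners [[491.  36.]
 [740.  70.]
 [695. 513.]
 [438. 477.]]
blk [4.04733033e+02 2.93565402e+02 3.77287682e-01] [[ 0.1 -0.7]
 [-0.  -0.3]
 [ 0.5  0. ]
 [-0.6  1.5]]
[[318.98742004 534.62241522]
 [210.54079678 567.65629848]
 [ 48.57844821 343.36774365]
 [149.11647564 316.51040027]]
case [505.35643609 113.00160753]
tape [596.27679584 294.14409473]
```

```bash
cat > mv.py <<'E'
import numpy as np,json,sys
from scipy.spatial.transform import Rotation as R
def load():
    d=json.load(open("cmd.json"));return np.array(d["p"]),np.array(d["R"])
def save(p,Rm): json.dump({"p":list(map(float,p)),"R":np.asarray(Rm).tolist()},open("cmd.json","w"))
def tool(yaw_y,tilt=0):
    """tool down, closing axis at world angle yaw_y; tilt: raise the +jigx side (about closing axis)"""
    y=np.array([np.cos(yaw_y),np.sin(yaw_y),0]);z=np.array([0,0,-1.])
    M=np.c_[np.cross(y,z),y,z]
    return R.from_rotvec(-tilt*y).as_matrix()@M
def rel(p,Rm):
    p0,R0=load();return R.from_matrix(R0.T@Rm).as_rotvec().round(3).tolist(),(R0.T@(np.array(p)-p0)).round(1).tolist()
def applied(turn,slide):
    p0,R0=load();save(p0+R0@np.array(slide),R0@R.from_rotvec(turn).as_matrix())
E
python3 - <<'E'
from mv import *
from cell import sense
s=sense();save([188.159,596.007,248.281],tool(np.arctan2(.953606,.301055)))
print(load()[1])
for z in(120,25):print(rel([405,296,z],tool(.377)))
E
```

```text
[[-0.95360671  0.30105522  0.        ]
 [ 0.30105522  0.95360671  0.        ]
 [ 0.          0.         -1.        ]]
([0.0, 0.0, 0.888], [-297.1, -220.8, 128.3])
([0.0, 0.0, 0.888], [-297.1, -220.8, 223.3])
```

Emit:
{"api": "send_rows", "payload": {"turn": [[0, 0, 0.888], [0, 0, 0.888], [0, 0, 0.888], [0, 0, 0.888], [0, 0, 0.888], [0, 0, 0.888], [0, 0, 0.888], [0, 0, 0.888], [0, 0, 0.888], [0, 0, 0.888], [0, 0, 0.888], [0, 0, 0.888]], "slide": [[-297, -221, 128], [-297, -221, 128], [-297, -221, 128], [-297, -221, 128], [-297, -221, 128], [-297, -221, 128], [-297, -221, 128], [-297, -221, 128], [-297, -221, 128], [-297, -221, 128], [-297, -221, 128], [-297, -221, 128]], "fingers": [100, 100, 100, 100, 100, 100, 100, 100, 100, 100, 100, 100]}}

```text
t: 1.1
tool_pos: [405.0, 295.1, 119.9]
eef_rot: [[-0.366, 0.931, -0.001], [0.931, 0.366, -0.001], [-0.0, -0.001, -1.0]]
ft_force: [-0.9, 0.2, 0.1]
opening: 85.6
gripper_force: 0.0
```

Emit:
{"api": "send_rows", "payload": {"turn": [[0, 0, 0], [0, 0, 0], [0, 0, 0], [0, 0, 0], [0, 0, 0], [0, 0, 0], [0, 0, 0], [0, 0, 0], [0, 0, 0], [0, 0, 0], [0, 0, 0], [0, 0, 0]], "slide": [[0, 0, 35], [0, 0, 65], [0, 0, 85], [0, 0, 94], [0, 0, 94], [0, 0, 94], [0, 0, 94], [0, 0, 94], [0, 0, 94], [0, 0, 94], [0, 0, 94], [0, 0, 94]], "fingers": [100, 100, 100, 100, 60, 30, 30, 20, 20, 20, 20, 20]}}

```text
t: 2.1
tool_pos: [405.8, 296.8, 28.0]
eef_rot: [[-0.368, 0.93, 0.002], [0.93, 0.368, 0.002], [0.001, 0.003, -1.0]]
ft_force: [-1.5, 1.5, 6.1]
opening: 36.8
gripper_force: 60.6
```

```bash
cat > jig.py <<'E'
from mv import *
J=np.array([551.,-102.]);psi=6.149-2*np.pi
def pose(th,px,pz,dl=0,dz=8,J=J,psi=psi,y=0,back=0):
    """TCP pose: block tilted th deg, low bottom corner at jig (px,pz); dl = TCP offset along block (+jig x), back: withdrawn along block axis"""
    t=np.radians(th);a=np.array([np.cos(t),np.sin(t)]);u=np.array([-a[1],a[0]])
    q=np.array([px,pz])+(55+dl+back)*a+(19+dz)*u
    e=np.array([np.cos(psi),np.sin(psi)]);n=np.array([-e[1],e[0]])
    xy=J+q[0]*e+y*n
    return [*xy,q[1]],tool(psi+np.pi/2,t)
E
python3 - <<'E'
from jig import *
applied([0,0,.888],[-297,-221,128]);applied([0,0,0],[0,0,94]);print(load()[0])
p,Rm=pose(18,-46,60,back=45);print(p,Rm);print(rel([load()[0][0],load()[0][1],150],load()[1]));print(rel(p,Rm))
E
```

```text
[404.84698775 295.84651632  26.281     ]
[np.float64(591.3957672497132), np.float64(-107.4532878756161), np.float64(116.58022537746389)] [[-9.42507138e-01  1.33782986e-01  3.06239133e-01]
 [ 1.27235181e-01  9.91010652e-01 -4.13412163e-02]
 [-3.09016994e-01  6.25369282e-18 -9.51056516e-01]]
([0.0, 0.0, 0.0], [0.0, 0.0, -123.7])
([-0.166, -0.284, -1.051], [-443.7, 25.0, -90.3])
```

Emit:
{"api": "send_rows", "payload": {"turn": [[0, 0, 0], [0, 0, 0], [0, 0, 0], [0, 0, 0], [-0.166, -0.284, -1.051], [-0.166, -0.284, -1.051], [-0.166, -0.284, -1.051], [-0.166, -0.284, -1.051], [-0.166, -0.284, -1.051], [-0.166, -0.284, -1.051], [-0.166, -0.284, -1.051], [-0.166, -0.284, -1.051]], "slide": [[0, 0, -25], [0, 0, -60], [0, 0, -100], [0, 0, -124], [-444, 25, -120], [-444, 25, -120], [-444, 25, -120], [-444, 25, -120], [-444, 25, -120], [-444, 25, -120], [-444, 25, -120], [-444, 25, -120]], "fingers": [20, 20, 20, 20, 20, 20, 20, 20, 20, 20, 20, 20]}}

```text
t: 3.1
tool_pos: [538.0, 9.2, 148.7]
eef_rot: [[-0.924, 0.277, 0.266], [0.272, 0.961, -0.055], [-0.27, 0.021, -0.963]]
ft_force: [-0.3, 1.0, -1.3]
opening: 36.6
gripper_force: 60.4
```

Emit:
{"api": "send_rows", "payload": {"turn": [[0, 0, 0]], "slide": [[0, 0, 0]], "fingers": [20]}}

```text
t: 3.18
tool_pos: [538.8, 7.1, 148.6]
eef_rot: [[-0.924, 0.276, 0.266], [0.271, 0.961, -0.056], [-0.271, 0.02, -0.962]]
ft_force: [-0.6, 1.0, -0.8]
opening: 37.0
gripper_force: 60.4
```

```bash
cat >> jig.py <<'E'
def sync():
    from cell import sense
    s=sense();save(s["tool_pos"],s["eef_rot"]);return s
E
python3 - <<'E'
from jig import *
sync();print(rel(*pose(18,-46,60,back=45)))
E
```

```text
([-0.023, -0.038, -0.145], [-70.9, -96.2, 51.3])
```

Emit:
{"api": "send_rows", "payload": {"turn": [[-0.023, -0.038, -0.145], [-0.023, -0.038, -0.145], [-0.023, -0.038, -0.145], [-0.023, -0.038, -0.145], [-0.023, -0.038, -0.145], [-0.023, -0.038, -0.145]], "slide": [[-71, -96, 51], [-71, -96, 51], [-71, -96, 51], [-71, -96, 51], [-71, -96, 51], [-71, -96, 51]], "fingers": [20, 20, 20, 20, 20, 20]}}

```text
t: 3.68
tool_pos: [589.1, -104.0, 115.4]
eef_rot: [[-0.943, 0.142, 0.302], [0.136, 0.99, -0.04], [-0.305, 0.003, -0.952]]
ft_force: [0.3, -0.1, -1.6]
opening: 36.6
gripper_force: 60.5
```

```bash
python3 - <<'E'
from jig import *
from cell import *
import cv2
t=get_image("top")[:,:,::-1];s=get_image("side")[:,:,::-1]
cv2.imwrite("pics/t1.png",t);cv2.imwrite("pics/s1.png",s)
c=lambda i,x,y,w,h:cv2.resize(i[y:y+h,x:x+w],(w*8,h*8),interpolation=cv2.INTER_CUBIC)
cv2.imwrite("pics/c1.png",np.hstack([c(t,370,150,50,75)[:, :400],c(s,262,100,50,75)]))
cv2.imwrite("pics/c1.png",np.hstack([cv2.resize(t[150:260,360:440],None,fx=5,fy=5,interpolation=cv2.INTER_CUBIC),cv2.resize(s[80:190,245:325],None,fx=5,fy=5,interpolation=cv2.INTER_CUBIC)]))
st=sync();print(st["tool_pos"],st["eef_rot"],pose(18,-46,60,back=45))
E
```

```text
[ 588.67281436 -102.57819452  115.48708991] [[-0.94293133  0.13946488  0.30237403]
 [ 0.13370857  0.99022267 -0.03976295]
 [-0.30496315  0.00293627 -0.95235962]] ([np.float64(591.3957672497132), np.float64(-107.4532878756161), np.float64(116.58022537746389)], array([[-9.42507138e-01,  1.33782986e-01,  3.06239133e-01],
       [ 1.27235181e-01,  9.91010652e-01, -4.13412163e-02],
       [-3.09016994e-01,  6.25369282e-18, -9.51056516e-01]]))
```

View pics/c1.png

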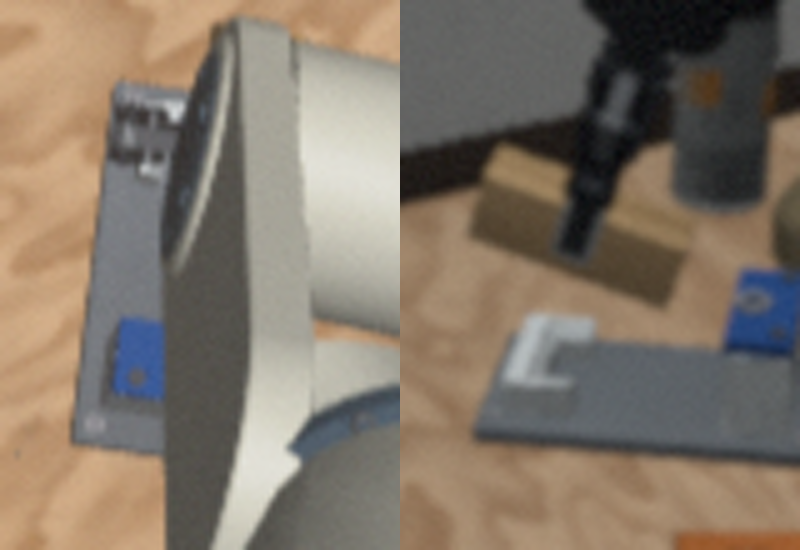

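The top view is blocked by the arm. In the side crop, the block is held tilted with its low end toward the plate and its near-face corners at about (485,188), (472,237) and (668,305). I'll take a finer side crop of the jig and the block together.

```bash
python3 - <<'E'
import cv2,numpy as np
a=cv2.imread("pics/side0.png")[130:180,257:337];b=cv2.imread("pics/s1.png")[102:152,253:306]
r=lambda i:cv2.resize(i,None,fx=6,fy=6,interpolation=cv2.INTER_CUBIC)
cv2.imwrite("pics/c2.png",np.hstack([r(a),r(b)]))
E
```

```text
(no output)
```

View pics/c2.png

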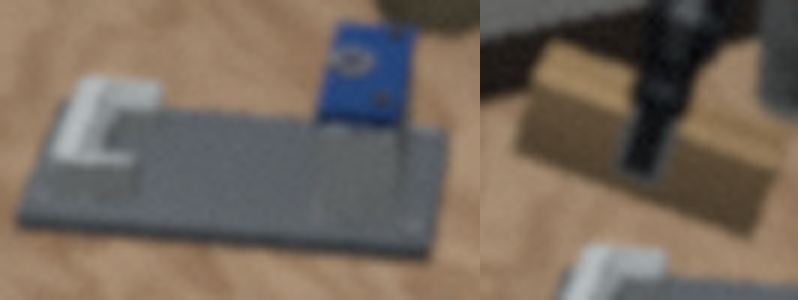

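```bash
python3 - <<'E'
from geo import *
from jig import *
k=6.;un=lambda a,o:(np.array(a)+.5)/k-.5+o
L=np.array([[-39,-41,68],[-75,-41,68],[-75,41,68],[-39,41,68],[79,-37,32],[79,37,32],[41,-37,32],[41,37,32],[93,52,12],[-93,52,12],[-93,-52,12.]])
ps=un([[338,25],[413,25],[408,122],[320,115],[85,77],[55,160],[163,82],[135,162],[18,215],[432,247],[445,130]],np.array([257,130]))
v,f=fit(L,[("side",range(11),ps)],[551,-102,-.134]);print("jig side",v,f.reshape(-1,2).round(1).tolist())
pt=(np.array([[500,325],[708,350],[697,445],[490,415],[530,62],[710,85],[525,153],[700,173]])-[400,0]+.5)/6.0607-.5+[368,160]
o=[3,0,1,2,5,4,7,6]
vt,f=fit(L,[("top",o,pt)],[551,-102,-.134]);print("jig top",vt)
vb,f=fit(L,[("top",o,pt),("side",range(11),ps)],[551,-102,-.134]);print("both",vb)
p0,R0=sync()["tool_pos"],load()[1]
pb=un(np.array([[533,83],[517,150],[752,237],[775,165],[557,42]])-[480,0],np.array([253,102]))
# local: l along block(+jigx), w across (+y), h up
B=np.array([[55,19,19],[55,19,-19],[-55,19,-19],[-55,19,19],[55,-19,19.]])
def pts(q): # q: dl,dz,pitch
    r=R.from_rotvec([0,q[2],0]).as_matrix()
    l=(np.c_[-(B[:,0]),B[:,1],-B[:,2]]@r.T)+[q[0],0,q[1]]
    return p0+l@R0.T
for name,off in(("raw",[0,0]),("bias",None)):
    # bias: pixel offset between side-seen jig and its 'both'/top position
    if off is None: off=(proj(place(L,v),"side")-proj(place(L,vt),"side")).mean(0)
    r=least_squares(lambda q:(proj(pts(q),"side")+off-pb).ravel(),[0,8,0]);print(name,off,r.x,r.fun.reshape(-1,2).round(1).tolist())
E
```

```text
jig side [ 5.51260076e+02 -9.63933537e+01 -1.24557460e-01] [[0.1, -0.4], [0.9, 0.5], [-0.9, -0.7], [-0.3, -0.5], [-0.5, 0.3], [-0.7, 0.0], [0.1, 0.4], [0.2, 0.7], [-0.6, -0.1], [0.9, -0.1], [1.5, -0.5]]
jig top [ 5.51212929e+02 -1.02154193e+02 -1.33788328e-01]
both [ 5.51242358e+02 -1.01068381e+02 -1.29560053e-01]
raw [0, 0] [0.90388984 8.8721684  0.01288088] [[0.1, -0.9], [-0.8, 0.7], [0.5, 0.4], [1.0, 0.1], [-0.7, -0.2]]
bias [-0.02473104  1.06889481] [0.12825319 5.9532548  0.01302255] [[0.0, -0.9], [-0.8, 0.7], [0.5, 0.5], [1.0, 0.1], [-0.7, -0.3]]
```

Emit:
{"api": "send_rows", "payload": {"turn": [[0, 0, 0], [0, 0, 0]], "slide": [[0, 0, 0], [0, 0, 0]], "fingers": [20, 20]}}

```text
t: 3.95
tool_pos: [588.9, -102.2, 115.5]
eef_rot: [[-0.943, 0.138, 0.303], [0.132, 0.99, -0.04], [-0.305, 0.003, -0.952]]
ft_force: [-0.3, 0.7, -0.5]
opening: 37.1
gripper_force: 60.5
```

```bash
sed -i 's/^J=.*/J=np.array([551.2,-100.5]);psi=-.131/; s/dl=0,dz=8/dl=.5,dz=8/' jig.py; python3 - <<'E'
from jig import *
s=sync();print(s["tool_pos"],s["eef_rot"][:,2])
for b,pz in((45,30),(45,15),(20,15),(0,15)): print(b,pz,rel(*pose(18,-45,pz,back=b)))
E
```

```text
[ 588.93610309 -102.18650808  115.53783717] [ 0.30289956 -0.03959131 -0.95219976]
45 30 ([0.0, -0.004, -0.008], [4.4, -3.3, 28.8])
45 15 ([0.0, -0.004, -0.008], [9.0, -3.3, 43.1])
20 15 ([0.0, -0.004, -0.008], [34.0, -3.5, 43.2])
0 15 ([0.0, -0.004, -0.008], [54.0, -3.7, 43.3])
```

Emit:
{"api": "send_rows", "payload": {"turn": [[0, -0.004, -0.008], [0, -0.004, -0.008], [0, -0.004, -0.008], [0, -0.004, -0.008], [0, -0.004, -0.008], [0, -0.004, -0.008]], "slide": [[2, -1, 15], [5, -2, 29], [7, -3, 38], [9, -3.3, 42], [9, -3.3, 42], [9, -3.3, 42]], "fingers": [20, 20, 20, 20, 20, 20]}}

```text
t: 4.45
tool_pos: [592.8, -106.8, 72.3]
eef_rot: [[-0.943, 0.131, 0.306], [0.125, 0.991, -0.04], [-0.309, 0.0, -0.951]]
ft_force: [1.0, 0.5, 0.2]
opening: 37.1
gripper_force: 60.5
```

```bash
python3 - <<'E'
from jig import *
s=sync();print(s["tool_pos"],s["ft_force"],s["moment"])
for b,pz in((45,15),(20,15),(0,15)): print(b,pz,rel(*pose(18,-45,pz,back=b)))
E
```

```text
[ 592.76915502 -106.78508769   72.33665528] [0.96548658 0.53980419 0.24742417] [0.00429531 0.1574555  0.01265854]
45 15 ([-0.0, -0.0, -0.001], [-0.0, 0.8, 0.6])
20 15 ([-0.0, -0.0, -0.001], [25.0, 0.8, 0.6])
0 15 ([-0.0, -0.0, -0.001], [45.0, 0.8, 0.7])
```

Emit:
{"api": "send_rows", "payload": {"turn": [[0, 0, 0], [0, 0, 0], [0, 0, 0], [0, 0, 0], [0, 0, 0], [0, 0, 0]], "slide": [[8, 0.4, 0.3], [18, 0.8, 0.6], [28, 0.8, 0.6], [38, 0.8, 0.6], [44, 0.8, 0.6], [44, 0.8, 0.6]], "fingers": [20, 20, 20, 20, 20, 20]}}

```text
t: 4.95
tool_pos: [549.3, -100.4, 57.3]
eef_rot: [[-0.944, 0.132, 0.304], [0.126, 0.991, -0.04], [-0.307, 0.0, -0.952]]
ft_force: [-0.2, -0.8, -0.4]
opening: 37.0
gripper_force: 60.5
```

```bash
python3 - <<'E'
from jig import *
from cell import *
import cv2
i=get_image("side")[:,:,::-1]
cv2.imwrite("pics/c3.png",cv2.resize(i[110:180,250:340],None,fx=7,fy=7,interpolation=cv2.INTER_CUBIC))
s=sync();print(s["tool_pos"],s["ft_force"],s["moment"])
for th,px,pz in((18,-45.5,13.5),(15,-48.5,13.5),(10,-51,13.5),(5,-53.5,13.5),(2,-55,13.),(0,-55,12.5)): print(th,px,rel(*pose(th,px,pz)))
E
```

```text
[ 550.6279397  -100.64726301   57.82097892] [ 0.1640125  -0.46471729 -0.79782696] [0.04695231 0.13269521 0.04101342]
18 -45.5 ([-0.0, -0.001, -0.001], [0.9, 0.2, 1.3])
15 -48.5 ([-0.0, 0.051, -0.001], [2.5, 0.2, 3.3])
10 -51 ([-0.0, 0.139, -0.001], [3.0, 0.2, 7.6])
5 -53.5 ([-0.0, 0.226, -0.001], [3.9, 0.2, 12.0])
2 -55 ([0.0, 0.278, -0.001], [4.8, 0.2, 15.1])
0 -55 ([0.0, 0.313, -0.001], [4.6, 0.2, 17.8])
```

View pics/c3.png

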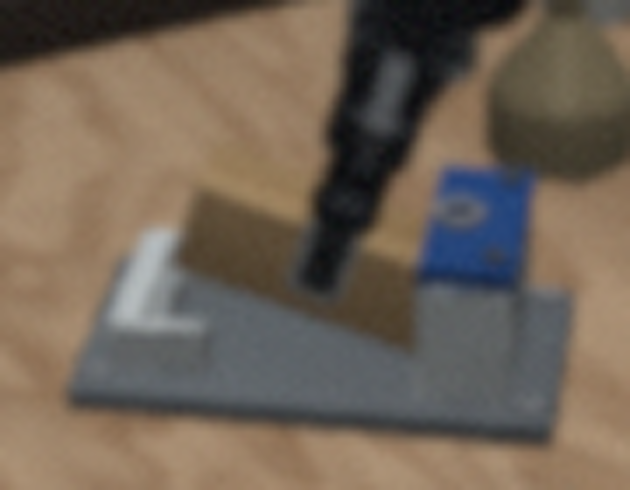

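The low end is under the blue plate at about (415,330), the high end is above the stop near (190,230), and there is no contact force. I'll rock it down in two stages.

Emit:
{"api": "send_rows", "payload": {"turn": [[0, 0, 0], [0, 0.025, 0], [0, 0.051, 0], [0, 0.08, 0], [0, 0.11, 0], [0, 0.139, 0], [0, 0.139, 0], [0, 0.139, 0]], "slide": [[0.9, 0.2, 1.0], [1.7, 0.2, 2.2], [2.5, 0.2, 3.3], [2.7, 0.2, 4.7], [2.9, 0.2, 6.1], [3.0, 0.2, 7.6], [3.0, 0.2, 7.6], [3.0, 0.2, 7.6]], "fingers": [20, 20, 20, 20, 20, 20, 20, 20]}}

```text
t: 5.67
tool_pos: [552.1, -100.6, 50.0]
eef_rot: [[-0.976, 0.132, 0.174], [0.13, 0.991, -0.023], [-0.176, 0.0, -0.984]]
ft_force: [-0.3, -0.8, -1.6]
opening: 37.2
gripper_force: 60.5
```

```bash
python3 - <<'E'
from jig import *
s=sync();print(s["tool_pos"],s["ft_force"],s["moment"])
for th,px,pz in((10,-51,13.5),(7.5,-52.3,13.5),(5,-53.5,13.5),(2,-55,13.),(0,-55,12.5)): print(th,px,rel(*pose(th,px,pz)))
E
```

```text
[ 552.0627415  -100.62779267   50.04313764] [-0.26216731 -0.81873096 -1.58912495] [0.00374389 0.09776993 0.04178739]
10 -51 ([-0.0, 0.002, -0.001], [1.9, 0.0, -0.0])
7.5 -52.3 ([-0.0, 0.046, -0.001], [2.1, 0.0, 2.2])
5 -53.5 ([-0.0, 0.089, -0.001], [2.3, 0.0, 4.5])
2 -55 ([0.0, 0.142, -0.001], [2.8, 0.0, 7.8])
0 -55 ([0.0, 0.177, -0.001], [2.2, 0.0, 10.3])
```

Emit:
{"api": "send_rows", "payload": {"turn": [[0, 0, 0], [0, 0.023, 0], [0, 0.046, 0], [0, 0.068, 0], [0, 0.089, 0], [0, 0.11, 0], [0, 0.13, 0], [0, 0.142, 0], [0, 0.142, 0]], "slide": [[1.9, 0, 0], [2.0, 0, 1.1], [2.1, 0, 2.2], [2.2, 0, 3.3], [2.3, 0, 4.5], [2.5, 0, 5.7], [2.7, 0, 7.0], [2.8, 0, 7.8], [2.8, 0, 7.8]], "fingers": [20, 20, 20, 20, 20, 20, 20, 20, 20]}}

```text
t: 6.42
tool_pos: [549.9, -100.3, 41.7]
eef_rot: [[-0.991, 0.132, 0.033], [0.132, 0.991, -0.004], [-0.033, 0.0, -0.999]]
ft_force: [0.5, 0.2, 1.0]
opening: 37.0
gripper_force: 60.6
```

```bash
python3 - <<'E'
from jig import *
from cell import *
import cv2
i=get_image("side")[:,:,::-1]
cv2.imwrite("pics/c4.png",cv2.resize(i[110:180,250:340],None,fx=7,fy=7,interpolation=cv2.INTER_CUBIC))
s=sync();print(s["tool_pos"],s["ft_force"],s["moment"],s["eef_rot"])
for th,px,pz in((2,-55,13.),(0,-55,12.5),(0,-55,11.5)): print(th,px,rel(*pose(th,px,pz)))
E
```

```text
[ 549.86469701 -100.32037799   41.75178845] [0.73015747 0.31614543 0.81526888] [0.05731011 0.04925164 0.02741502] [[-9.90733018e-01  1.31627920e-01  3.34989164e-02]
 [ 1.31559213e-01  9.91299175e-01 -4.25663698e-03]
 [-3.37677405e-02  1.89900272e-04 -9.99429689e-01]]
2 -55 ([0.0, -0.001, -0.001], [-0.9, -0.0, -0.1])
0 -55 ([0.0, 0.034, -0.001], [-1.8, -0.0, 2.3])
0 -55 ([0.0, 0.034, -0.001], [-1.7, -0.0, 3.3])
```

View pics/c4.png

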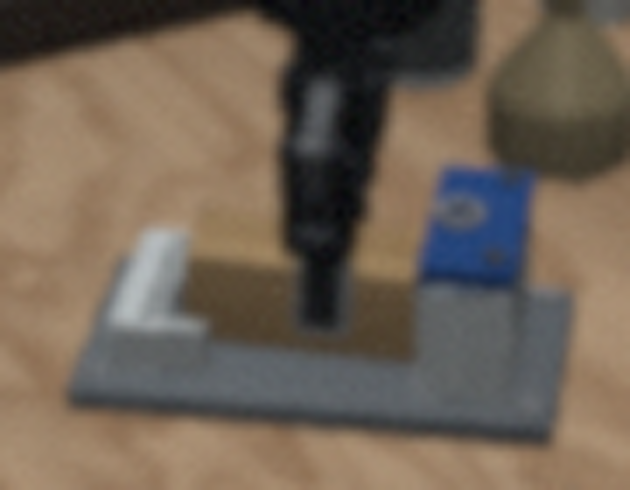

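The block lies almost flat between the stop at (190,270) and the plate posts at (415,310). I'll lower the last few millimetres until it touches the floor.

Emit:
{"api": "send_rows", "payload": {"turn": [[0, 0.017, 0], [0, 0.034, 0], [0, 0.034, 0], [0, 0.034, 0], [0, 0.034, 0]], "slide": [[-1, 0, 1.1], [-1.7, 0, 2.2], [-1.7, 0, 2.8], [-1.7, 0, 3.3], [-1.7, 0, 3.3]], "fingers": [20, 20, 20, 20, 20]}}

```text
t: 6.88
tool_pos: [550.8, -100.5, 39.9]
eef_rot: [[-0.991, 0.132, -0.003], [0.132, 0.991, 0.001], [0.003, 0.0, -1.0]]
ft_force: [-9.8, 1.2, 24.2]
opening: 36.9
gripper_force: 63.7
```

Emit:
{"api": "send_rows", "payload": {"turn": [[0, 0, 0], [0, 0, 0], [0, 0, 0], [0, 0, 0], [0, 0, 0], [0, 0, 0], [0, 0, 0], [0, 0, 0], [0, 0, 0], [0, 0, 0], [0, 0, 0], [0, 0, 0]], "slide": [[0, 0, 0], [0, 0, 0], [0, 0, 0], [0, 0, 0], [0, 0, 0], [0, 0, -15], [0, 0, -40], [0, 0, -75], [0, 0, -110], [0, 0, -150], [0, 0, -180], [0, 0, -180]], "fingers": [75, 75, 75, 75, 75, 75, 75, 75, 75, 75, 75, 75]}}

```text
t: 7.88
tool_pos: [555.1, -101.2, 225.0]
eef_rot: [[-0.991, 0.132, 0.009], [0.132, 0.991, -0.001], [-0.009, -0.0, -1.0]]
ft_force: [1.1, 0.8, 0.3]
opening: 64.2
gripper_force: 0.0
```

Emit:
{"api": "send_rows", "payload": {"turn": [[0, 0, 0], [0, 0, 0], [0, 0, 0], [0, 0, 0], [0, 0, 0], [0, 0, 0]], "slide": [[0, 40, -10], [0, 80, -10], [0, 120, -10], [0, 160, -10], [0, 200, -10], [0, 200, -10]], "fingers": [75, 75, 75, 75, 75, 75]}}

```text
t: 8.38
tool_pos: [578.6, 103.7, 228.0]
eef_rot: [[-0.992, 0.128, -0.0], [0.128, 0.992, 0.003], [0.001, 0.003, -1.0]]
ft_force: [0.1, 0.4, -0.1]
opening: 64.1
gripper_force: 0.0
```

```bash
python3 - <<'E'
from cell import *
import cv2,numpy as np
s=get_image("side")[:,:,::-1];t=get_image("top")[:,:,::-1]
r=lambda i:cv2.resize(i,(400,500),interpolation=cv2.INTER_CUBIC)
cv2.imwrite("pics/c5.png",np.hstack([r(t[160:260,360:440]),r(s[85:185,255:335])]))
E
```

```text
(no output)
```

View pics/c5.png

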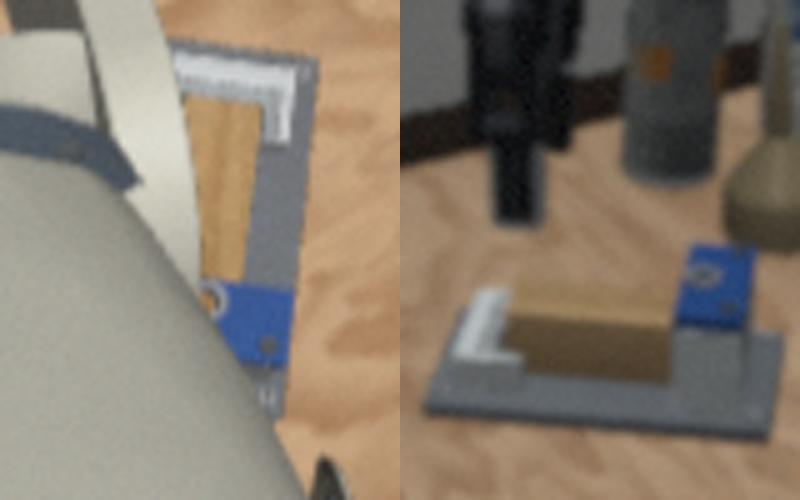

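```bash
python3 - <<'E'
from geo import *
v=[551.2,-99,-.128]
P=np.array([[55,19,50],[-39,19,50],[55,19,12],[-39,19,12],[93,52,0],[-93,52,0],[35,19,50],[35,-19,50.]])
print(((proj(place(P,v),"side")-[255,85])*5+[400,0]).round())
E
```

```text
[[500. 310.]
 [677. 323.]
 [503. 372.]
 [676. 385.]
 [421. 418.]
 [771. 445.]
 [538. 313.]
 [550. 279.]]
```

The slopes match a flat block on the pocket floor, with one end under the plate and the other behind the stop. The gripper is clear, so I'm handing the job in.

```bash
python3 -c "
from cell import *
print(job_done())"
```

```text
the job is handed in; nothing more can be done
None
```

The block is in the jig: it went in tilted under the blue plate, was rocked down behind the end stop to lie flat on the pocket floor, and was released at about 8 s; I kept clear of the bit case and tape measure, but did not check them in a final picture.

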